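Trip the hidden latch of a stone safe with the release pin

ROBOT

A 7-joint arm with a two-finger parallel gripper is mounted at the origin on a cart in front of the work surface, level with it; the furniture and walls round the work are solid. World frame = base frame: x ahead of the robot, y to its left, z up, the work surface at z = 0. Lengths are in m, angles in rad, forces in N, time in s.
With the tool pointing down it reaches from about 0.4 to 0.75 m from the base axis. Payload 19.5 kg.
Tool frame: the origin (TCP) lies midway between the tips of the shut fingers; the grasp point (between the pads) lies 19 mm behind it; z points along the fingers, y is the direction in which the jaws open and shut (so a half turn about z gives the same grasp; the last joint's range is limited). The gripper opens to 85 mm and grips with 20 to 120 N. Pads are 22 mm wide; open, the fingers measure 114 mm over their backs; the gripper's body (76 mm by 85 mm) begins 54 mm behind the grasp point. The pads swing forward as they close: fully open they stand 13 mm farther back than shut.
Start: joints at [-1.288, 0.707, -0.028, 1.485, 0.022, 0.951, -0.075], TCP at [0.183, 0.545, 0.231] pointing down, gripper open.
Joint ranges: [-2.71, 2.71], [-0.32, 2.16], [-1.57, 1.52], [0, 2.45], [-1.46, 4.6], [0, 2.02], [-2.83, 2.83]. Speed limits (rad/s): [1.89, 1.89, 2.57, 2.57, 3.01, 3.01, 3.01].

INTERFACE

Orientations are given as a 3x3 rotation matrix whose columns are the frame's x, y, z axes.
In Python, from rig import read_state, eyes, ticket gives the robot as it stands.
- The arm moves only by the tool drive_tool, never from a script. Its argument "deltas" is a list that holds one entry, the list of rows, each a list of 7 numbers: the turn, a rotation vector about the tool's x, y, z in rad, then the shift along the tool's x, y, z in mm, then the opening, from 0 (shut) to 1 (fully open). In form: [[[rx, ry, rz, dx, dy, dz, gripper], ...]]. A call has exactly 5 rows; each row is the pose to reach, as a shift and turn from the pose commanded when the call began, along the tool's axes at that moment; what a row does not reach only later rows make up. A row lasts 1/12 s, in which the tool goes at most 41.7 mm and 7.16 degrees, less where a joint would pass 70% of its speed; a pose out of reach is approached as far as the arm can. A call with a gripper value outside its range is refused whole. The fingers move at their own pace and stop on an object; the grip force is fixed at half the most. Time passes only in rows, so rows that repeat a pose let the fingers close, or fill a call up. It gives the time, the measured TCP pose, the force and the opening at its end, in the units of the state.
- read_state(): the state, without advancing time (a new reading comes with each control period).
- eyes.capture(name): name is "scene" or "top" or "wrist"; returns a dict with "img" (400x640x3 uint8, red, green, blue), "K" (3x3 intrinsics, pixels), "k1" (the pictures are not rectified: a ray, as slopes to the right and down, at radius r is drawn at 1 + k1 r^2 times it, then the intrinsics apply), "R" (3x3) and "t" (3): a world point X has camera coordinates R X + t. Camera axes: x right, y down, z forward; pixel columns grow to the right and rows downward; lengths in m; the calibration is good to about 2 mm. A picture is of the moment at which its call begins. There is no depth.
- ticket.job_done(): hands the job in, once; it reports no verdict.
The state is a dict: "time_s": time; "joint_pos": joint angles; "qd": joint speeds; "effort": joint torques, N m; "tool_pos": TCP position; "ee_rot": TCP orientation; "ft_force": force on the tool from outside, world axes, zero at the start; "ft_torque": the same for the moment, N m; "gripper_width": opening from 0.0 (shut) to 1.0 (fully open).
Only numpy, scipy, OpenCV 4.12 (cv2) and the standard library are available. Lean on these libraries where they do the work, as an engineer would, in place of code of your own. Each camera call takes 0.05 s, during which the arm holds its last target. There are 200 camera calls.

TASK

The tray of the small blue stone safe is held shut by a spring latch hidden under the hole in its lid plate. Take the release pin from its wooden stand, push it gently through the hole (never harder than about 20 N on the safe) until the latch trips and the tray springs out a little, put the pin back down into its stand, and draw the tray all the way out by its tab. Leave the bottle, the leather cuff and the borax tablet where they are.

Things in the scene. Friction and masses are not known exactly. Their poses are not given: they have to be found in the camera images.
- safe: Fixed blue steel case, grey lid plate, 160 (x) x 110 (y) x 80 mm high. Origin: centre of its underside; +z up; -x is the front where the tray comes out. Hidden latch: a pad pressed straight down against a spring, 3 N plus 0.75 N per mm; trips after about 6 mm (7.5 N); hard stop at 8.5 mm (9.5 N). It springs back when let go; the sprung-out tray stays out.
- release_hole (a point): Centre of the mouth of the upright round hole in the lid plate's upper face, 45 mm behind the safe's centre, inside a red marking ring. Diameter 9 mm, plate 8 mm thick. The latch's flat steel pad (22 mm across) lies unseen under it, between 12 and 34 mm below the mouth: it differs from run to run and is not reported.
- tray (a joint): How far the tray is out of the safe, in m: 0 latched shut; springs to about 0.02 when the latch trips; 0.065 fully out at its end stop. It slides towards the safe's -x, with about 1 N of friction and 2 N more at 0.1 m/s.
- tray_tab (a point): Centre of the black pull tab on the tray's front: an upright plate 10 mm thick (along the safe's y), standing out 33 mm from the front (along the safe's x), 34 mm high, centre 47 mm above the worktop; its axes are those of the safe. It moves with the tray. The safe's top is 33 mm higher than this point.
- pin_grip (a point): Centre of the pale wooden handle of the release pin, 14 x 14 mm square, 42 mm high; x and y along its sides, z along the pin, up. At the start the pin stands upright in the stand.
- pin_tip (a point): Lower tip of the release pin: on the pin's axis, 77 mm below the handle's centre. A steel rod 6 mm in diameter and 52 mm long runs up from here to a brass flange of 22 mm diameter, 4 mm thick, under the handle. The pin weighs 60 g.
- stand_hole (a point): Centre of the mouth of the hole in the top of the dark wooden stand, 56 mm above the worktop. The stand is a fixed block of 60 x 60 mm; the hole is round, upright, 12 mm in diameter and goes right through. The pin stands in it with the flange resting on the stand's top, its tip 52 mm below the mouth.
- flux: Loose small round bottle with a pale cap, 46 mm in diameter, 102 mm high, origin at the centre of its underside. A bystander.
- cuff: Loose black leather cuff, 35 x 36 x 29 mm, origin at the centre of its underside. A bystander.
- borax: Loose round pale tablet, 43 mm in diameter, 15 mm high, origin at the centre of its underside. A bystander.

How it is judged:
By the outcome, as a careful person would: the job done as asked, in the order asked, and still so for the second after the job is handed in, with the robot touching nothing.
It also fails if it takes over 67 s, if anything falls off the work surface, if the arm or the gripper's body presses on something with over 40 N, if the wrist force passes 120 N, or if a joint passes its speed limit or range.

## Working session

There is one attempt and no reset: what is moved stays moved. The work goes in short steps, Python scripts to look and compute and a tool call to move; the robot and the scene stay as the last step left them, time stands still between calls to the robot, and variables do not carry over. Pictures are saved under pics/ and viewed, about 8 in all and at most 12, crops included, and the job is handed in when it is done.

Besides the shell and the picture viewer there is one more tool, called after ">>>" by a JSON object that holds its "op" and its "data", one argument or row to a line. drive_tool: Moves the arm, as the interface text tells. Its arguments: {"type":"object","properties":{"deltas":{"type":"array","items":{"type":"array","items":{"type":"array","items":{"type":"number"}}}}},"required":["deltas"]}

```bash
mkdir -p pics && ls
cat > h.py <<'E'
import numpy as np, cv2, os
from rig import read_state, eyes, ticket
def cap(n,save=None):
    c=eyes.capture(n)
    if save: cv2.imwrite('pics/'+save,cv2.cvtColor(c['img'],cv2.COLOR_RGB2BGR))
    return c
def ray(c,u,v):
    K=np.array(c['K']);R=np.array(c['R']);t=np.array(c['t'])
    p=cv2.undistortPoints(np.array([[[u,v]]],float),K,np.array([c['k1'],0,0,0.]))[0,0]
    return -R.T@t, R.T@np.array([p[0],p[1],1])
def onz(c,u,v,z):
    o,d=ray(c,u,v); return o+d*(z-o[2])/d[2]
def proj(c,X):
    R=np.array(c['R']);t=np.array(c['t'])
    return cv2.projectPoints(np.array(X,float).reshape(-1,1,3),cv2.Rodrigues(R)[0],t,np.array(c['K']),np.array([c['k1'],0,0,0.]))[0].reshape(-1,2)
E
python3 - <<'E'
from h import *
s=read_state();print({k:np.round(s[k],3).tolist() for k in s})
for n in('scene','top','wrist'):
    c=cap(n,n+'0.png');print(n,np.round(c['K'],1).tolist(),c['k1'],(-np.array(c['R']).T@c['t']).round(3))
E
```

```text
pics
{'time_s': 0.0, 'joint_pos': [-1.288, 0.707, -0.028, 1.485, 0.022, 0.951, -0.075], 'qd': [0.0, 0.0, -0.001, -0.0, -0.0, 0.001, -0.0], 'effort': [0.0, -88.322, 1.235, -23.615, 0.017, 0.007, 0.0], 'tool_pos': [0.183, 0.545, 0.231], 'ee_rot': [[-0.948, 0.319, -0.0], [0.319, 0.948, -0.001], [-0.0, -0.001, -1.0]], 'ft_force': [0.325, 0.081, -0.203], 'ft_torque': [0.015, -0.08, 0.029], 'gripper_width': 0.998}
scene [[376.6, 0.0, 317.6], [0.0, 376.6, 203.1], [0.0, 0.0, 1.0]] -0.0613847338945747 [-0.085 -0.498  0.478]
top [[384.7, 0.0, 322.5], [0.0, 384.7, 200.8], [0.0, 0.0, 1.0]] -0.05820025690457404 [ 0.365 -0.089  1.107]
wrist [[282.8, 0.0, 316.0], [0.0, 282.8, 202.1], [0.0, 0.0, 1.0]] -0.04770702982365398 [0.12  0.566 0.373]
```

View pics/scene0.png

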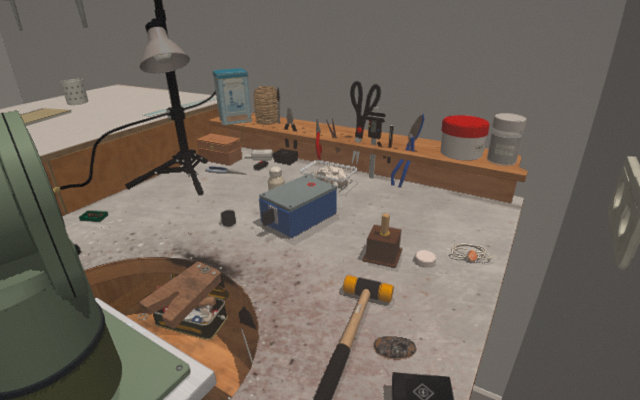

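View pics/top0.png

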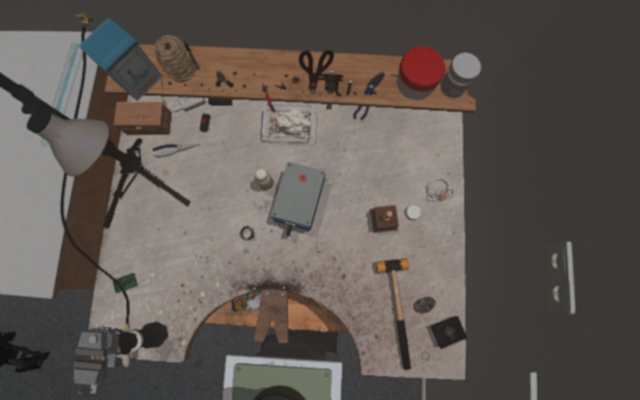

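The scene picture shows the safe (300,205), the pin in its stand (385,235), the cuff (228,217), the bottle (276,180) and the borax (425,258). In the top picture the ring is at (302,178), the tab at (288,230) and the pin at (389,215). Next I'll measure these.

Run:
```python
from h import *
c=cap('top');im=c['img'];hsv=cv2.cvtColor(im,cv2.COLOR_RGB2HSV)
def blobs(name,m,x0,y0,x1,y1,z,amin=4):
    mm=np.zeros_like(m);mm[y0:y1,x0:x1]=m[y0:y1,x0:x1]
    n,l,st,ce=cv2.connectedComponentsWithStats(mm)
    for i in range(1,n):
        if st[i,4]>=amin:print(name,st[i].tolist(),ce[i].round(1),onz(c,*ce[i],z).round(4))
H=cv2.inRange
blobs('ring',H(hsv,(0,110,60),(8,255,255))|H(hsv,(172,110,60),(179,255,255)),285,165,320,190,.08)
blobs('handle',H(hsv,(8,60,120),(30,255,255)),370,200,402,235,.056+.025+.021+.0)
m=H(hsv,(0,0,0),(179,255,45));blobs('dark',m,275,222,300,245,.064)
# lid: grey plate
blob=H(hsv,(85,10,60),(125,90,255));mm=np.zeros_like(blob);mm[155:240,265:335]=blob[155:240,265:335]
cs,_=cv2.findContours(mm,0,2);k=max(cs,key=cv2.contourArea);r=cv2.minAreaRect(k);print(r)
b=cv2.boxPoints(r);P=np.array([onz(c,*p,.08) for p in b]);print(P.round(4),np.linalg.norm(np.diff(P,axis=0),axis=1))
# stand
m=H(hsv,(0,50,20),(20,255,110));mm=np.zeros_like(m);mm[200:236,365:402]=m[200:236,365:402]
cs,_=cv2.findContours(mm,0,2);k=max(cs,key=cv2.contourArea);r=cv2.minAreaRect(k);print('stand',r)
P=np.array([onz(c,*p,.056) for p in cv2.boxPoints(r)]);print(P.round(4),np.linalg.norm(np.diff(P,axis=0),axis=1),P.mean(0))
crop=lambda x0,y0,x1,y1,s:cv2.resize(im[y0:y1,x0:x1],None,fx=s,fy=s,interpolation=cv2.INTER_CUBIC)
o=crop(235,155,435,250,4)
cv2.imwrite('pics/c1.png',cv2.cvtColor(o,cv2.COLOR_RGB2BGR))
```

```text
ring [299, 175, 7, 6, 22] [302.  177.3] [ 0.6418 -0.0196  0.08  ]
handle [387, 211, 5, 5, 22] [389.1 213.1] [ 0.5514 -0.2586  0.102 ]
((305.0235595703125, 212.9144287109375), (31.231082916259766, 61.29370880126953), 56.575191497802734)
[[ 0.5268  0.057   0.08  ]
 [ 0.6289 -0.0757  0.08  ]
 [ 0.5588 -0.1265  0.08  ]
 [ 0.4593  0.0052  0.08  ]] [0.16737066 0.08662035 0.16504096]
stand ((384.1385192871094, 218.60772705078125), (25.303083419799805, 25.923255920410156), 82.87498474121094)
[[ 0.5722 -0.212   0.056 ]
 [ 0.5855 -0.2836  0.056 ]
 [ 0.5154 -0.2936  0.056 ]
 [ 0.5025 -0.2229  0.056 ]] [0.0728025  0.07079273 0.07185435] [ 0.54390176 -0.25302129  0.056     ]
```

View pics/c1.png

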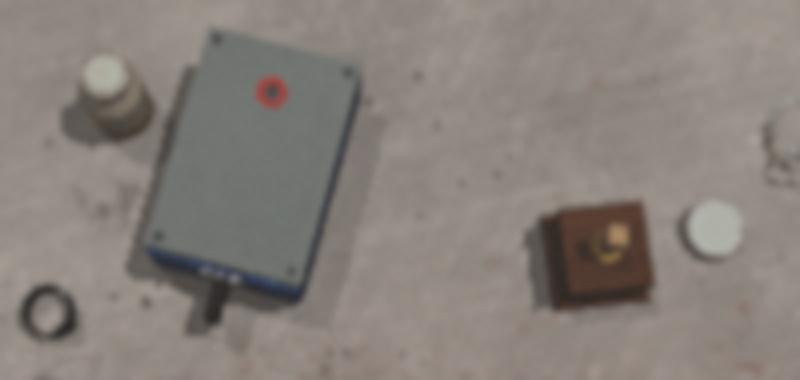

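```bash
cat >> h.py <<'E'
from scipy.spatial.transform import Rotation as Rot
def plan(p,yaw=None):
    """tool-frame delta to TCP p, tool pointing down with y axis at world +y turned by yaw"""
    s=read_state();R=np.array(s['ee_rot']);d=R.T@(np.array(p)-s['tool_pos'])*1000
    r=np.zeros(3)
    if yaw is not None:
        a=yaw;T=np.array([[-np.cos(a),-np.sin(a),0],[-np.sin(a),np.cos(a),0],[0,0,-1]])
        r=Rot.from_matrix(R.T@T).as_rotvec()
    print('plan',r.round(3),d.round(1),'force',np.round(s['ft_force'],1),'t',s['time_s'],'w',s['gripper_width'])
E
python3 - <<'E'
from h import *
c=cap('top')
pts={'tl':(210,28),'tr':(358,71),'br':(299,286),'bl':(150,247)}
P={k:onz(c,235+u/4-.4,155+v/4-.4,.08)[:2] for k,(u,v) in pts.items()}
for k in P:print(k,P[k].round(4))
f=(P['bl']+P['br'])/2;b=(P['tl']+P['tr'])/2;print('len',np.linalg.norm(b-f),'wid',np.linalg.norm(P['tl']-P['tr']),'yaw',np.arctan2(*(b-f)[::-1]),'w yaw',np.arctan2(-(P['tl']-P['tr'])[0],(P['tl']-P['tr'])[1]),(f+b)/2)
print('tab tip',onz(c,235+213/4,155+322/4,.064),'base',onz(c,235+222/4,155+283/4,.064))
plan([.42,.15,.30],.07)
E
```

```text
tl [0.6847 0.025 ]
tr [ 0.6596 -0.0797]
br [ 0.5075 -0.0486]
bl [0.5281 0.0537]
len 0.157165341362676 wid 0.1076785268783236 yaw -0.19126070100847278 w yaw -0.23494097821148016 [ 0.59499121 -0.01240898]
tab tip [0.48068662 0.00761997 0.064     ] base [0.50770944 0.00348531 0.064     ]
plan [-0.001 -0.    -0.395] [-350.2 -298.7  -68.8] force [ 0.6 -0.8 -0.9] t 0.25 w 1.000705618754024
```

>>> {"op": "drive_tool", "data": {
  "deltas": [
    [[0,0,-0.1,-30,-26,-20,1],[0,0,-0.2,-60,-52,-40,1],[0,0,-0.3,-92,-78,-60,1],[0,0,-0.4,-122,-104,-70,1],[0,0,-0.4,-152,-130,-70,1]]
  ]
}}

```text
time_s: 0.67
tool_pos: [0.2835, 0.3778, 0.3026]
ee_rot: [[-0.997, -0.083, 0.002], [-0.083, 0.997, 0.002], [-0.002, 0.002, -1.0]]
ft_force: [1.6, 0.5, 0.8]
gripper_width: 1.002
```

>>> {"op": "drive_tool", "data": {
  "deltas": [
    [[0,0,0,-20,-36,0,1],[0,0,0,-40,-72,0,1],[0,0,0,-55,-110,0,1],[0,0,0,-70,-148,0,1],[0,0,0,-82,-187,0,1]]
  ]
}}

```text
time_s: 1.08
tool_pos: [0.3792, 0.1967, 0.301]
ee_rot: [[-0.997, -0.075, 0.0], [-0.075, 0.997, 0.0], [-0.0, 0.0, -1.0]]
ft_force: [1.0, 1.1, 0.0]
gripper_width: 1.002
```

>>> {"op": "drive_tool", "data": {
  "deltas": [
    [[0,0,0,-12,-38,0,1],[0,0,0,-24,-77,0,1],[0,0,0,-36,-116,0,1],[0,0,0,-48,-155,0,1],[0,0,0,-60,-194,0,1]]
  ]
}}

```text
time_s: 1.5
tool_pos: [0.4532, 0.0075, 0.3011]
ee_rot: [[-0.997, -0.075, 0.0], [-0.075, 0.997, -0.0], [-0.0, -0.0, -1.0]]
ft_force: [0.8, 2.0, -0.5]
gripper_width: 1.002
```

>>> {"op": "drive_tool", "data": {
  "deltas": [
    [[0,0,0,-12,-38,0,1],[0,0,0,-24,-77,5,1],[0,0,0,-36,-116,15,1],[0,0,0,-48,-155,25,1],[0,0,0,-60,-194,35,1]]
  ]
}}

```text
time_s: 1.92
tool_pos: [0.5272, -0.1806, 0.2658]
ee_rot: [[-0.997, -0.075, 0.0], [-0.075, 0.997, -0.0], [-0.0, -0.0, -1.0]]
ft_force: [1.0, 1.2, 0.2]
gripper_width: 1.001
```

Run:
```python
from h import *
plan([.546,-.256,.22],.07)
c=cap('wrist','w1.png');print((-np.array(c['R']).T@c['t']).round(4),proj(c,[[.546,-.256,.102],[.546,-.256,.056],read_state()['tool_pos']]).round(0))
```

```text
plan [-0.     0.     0.005] [-13.1 -76.6  45.8] force [1.  1.2 0.2] t 1.9167 w 1.000828321389665
[ 0.4603 -0.1855  0.4077] [[248. 199.]
 [256. 190.]
 [302. 250.]]
```

View pics/w1.png

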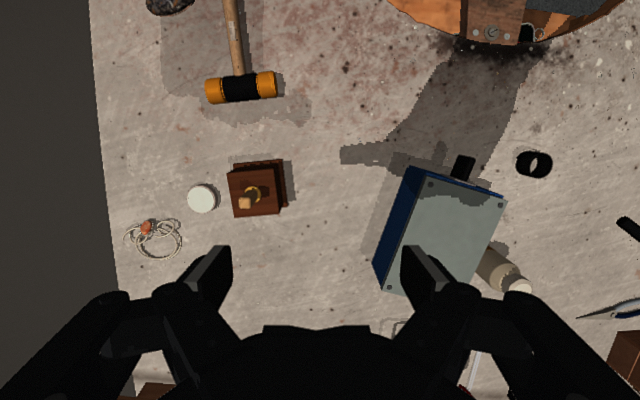

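The wrist view shows the pin handle top at about (245,203), the flange at (252,194) and the stand around (257,190). All are 3–4 px from where I predicted. I'll measure them by mask, then go above the pin.

>>> {"op": "drive_tool", "data": {
  "deltas": [
    [[0,0,0,-6,-38,10,1],[0,0,0,-13,-76,20,1],[0,0,0,-13,-76,35,1],[0,0,0,-13,-76,46,1],[0,0,0,-13,-76,46,1]]
  ]
}}

```text
time_s: 2.38
tool_pos: [0.5448, -0.2532, 0.218]
ee_rot: [[-0.997, -0.075, -0.003], [-0.075, 0.997, 0.001], [0.003, 0.002, -1.0]]
ft_force: [0.4, 0.3, -0.7]
gripper_width: 1.0
```

Run:
```python
from h import *
c=cap('wrist','w2.png');c=cap('wrist','w2.png');s=read_state();print(s['tool_pos'],proj(c,[[.546,-.256,.102],[.546,-.256,.056],s['tool_pos']]).round(0))
im=c['img'];hsv=cv2.cvtColor(im,cv2.COLOR_RGB2HSV)
cv2.imwrite('pics/w2c.png',cv2.resize(cv2.cvtColor(im[130:300,220:420],cv2.COLOR_RGB2BGR),None,fx=3.5,fy=3.5,interpolation=cv2.INTER_CUBIC))
```

```text
[ 0.54569263 -0.25295155  0.22052102] [[313. 199.]
 [313. 189.]
 [316. 254.]]
```

View pics/w2c.png

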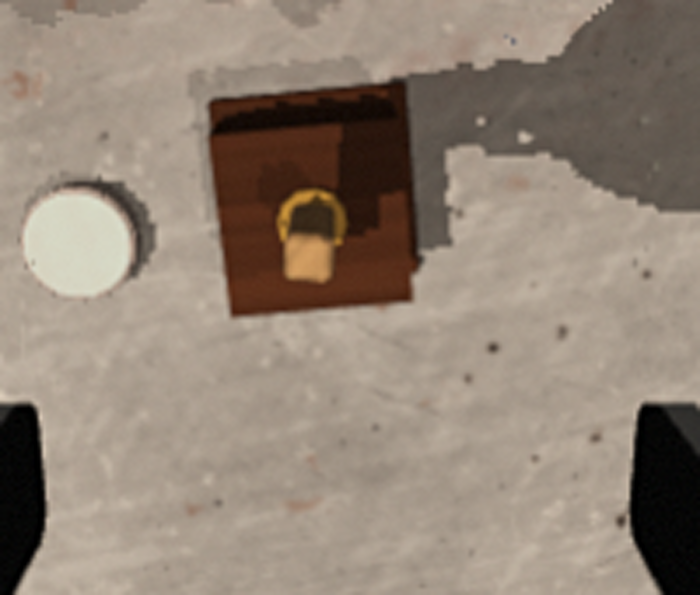

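The handle top is at full-image pixel (308,203) and the flange at (309,192). The handle's sides line up with the tool axes.

Run:
```python
from h import *
c=cap('wrist')
print(onz(c,307.9,203.3,.102),onz(c,309,192.2,.059))
t=cap('top');print(onz(t,389.1,213.1,.102))
p=onz(c,307.9,203.3,.102);plan([p[0],p[1],.07],.07)
```

```text
[ 0.55128895 -0.26018529  0.102     ] [ 0.5505046  -0.26022529  0.059     ]
[ 0.55139275 -0.2586201   0.102     ]
plan [-0.001  0.001  0.006] [ -4.6  -7.5 151.2] force [ 0.2 -0.9  0.2] t 2.5833 w 0.9991086614556669
```

>>> {"op": "drive_tool", "data": {
  "deltas": [
    [[0,0,0,-4.6,-7.2,25,0.8],[0,0,0,-4.6,-7.2,60,0.6],[0,0,0,-4.6,-7.2,95,0.6],[0,0,0,-4.6,-7.2,125,0.6],[0,0,0,-4.6,-7.2,150,0.6]]
  ]
}}

```text
time_s: 3.0
tool_pos: [0.5507, -0.2597, 0.069]
ee_rot: [[-0.997, -0.076, -0.0], [-0.076, 0.997, -0.0], [0.0, -0.0, -1.0]]
ft_force: [0.3, 0.2, 0.6]
gripper_width: 0.601
```

>>> {"op": "drive_tool", "data": {
  "deltas": [
    [[0,0,0,0,0,0,0.6],[0,0,0,0,0,0,0],[0,0,0,0,0,0,0],[0,0,0,0,0,0,0],[0,0,0,0,0,0,0]]
  ]
}}

```text
time_s: 3.42
tool_pos: [0.5517, -0.2605, 0.0725]
ee_rot: [[-0.997, -0.075, 0.003], [-0.075, 0.997, -0.001], [-0.003, -0.002, -1.0]]
ft_force: [-0.9, 0.2, 10.4]
gripper_width: 0.15
```

>>> {"op": "drive_tool", "data": {
  "deltas": [
    [[0,0,0,0,0,0,0],[0,0,0,0,0,0,0],[0,0,0,0,0,0,0],[0,0,0,0,0,0,0],[0,0,0,0,0,0,0]]
  ]
}}

```text
time_s: 3.83
tool_pos: [0.5517, -0.2604, 0.0725]
ee_rot: [[-0.997, -0.075, 0.003], [-0.075, 0.997, -0.001], [-0.003, -0.002, -1.0]]
ft_force: [-1.2, -0.2, 10.4]
gripper_width: 0.149
```

>>> {"op": "drive_tool", "data": {
  "deltas": [
    [[0,0,0,0,0,-10,0],[0,0,0,0,0,-30,0],[0,0,0,0,0,-60,0],[0,0,0,0,0,-95,0],[0,0,0,0,0,-125,0]]
  ]
}}

```text
time_s: 4.25
tool_pos: [0.5509, -0.2601, 0.199]
ee_rot: [[-0.997, -0.075, 0.002], [-0.075, 0.997, -0.001], [-0.002, -0.001, -1.0]]
ft_force: [0.1, -0.4, 0.3]
gripper_width: 0.15
```

Run:
```python
from h import *
cap('wrist');s=read_state();print(s['tool_pos'],s['ft_force'])
plan([.64,-.0205,.20],.07)
```

```text
[ 0.55259604 -0.2608337   0.20439195] [ 0.47770463 -0.83042944  8.49422217]
plan [-0.004  0.008  0.005] [-105.1  233.1    4.3] force [ 0.5 -0.8  8.5] t 4.3 w 0.1549401537600369
```

>>> {"op": "drive_tool", "data": {
  "deltas": [
    [[0,0,0,-16,36,0,0],[0,0,0,-32,72,0,0],[0,0,0,-48,108,0,0],[0,0,0,-64,144,0,0],[0,0,0,-80,180,0,0]]
  ]
}}

```text
time_s: 4.72
tool_pos: [0.6175, -0.0727, 0.197]
ee_rot: [[-0.997, -0.075, 0.002], [-0.075, 0.997, -0.0], [-0.002, -0.0, -1.0]]
ft_force: [0.8, 0.0, -0.6]
gripper_width: 0.155
```

>>> {"op": "drive_tool", "data": {
  "deltas": [
    [[0,0,0,-13,27,5,0],[0,0,0,-25,54,10,0],[0,0,0,-25,54,20,0],[0,0,0,-25,54,26,0],[0,0,0,-25,54,26,0]]
  ]
}}

```text
time_s: 5.13
tool_pos: [0.6374, -0.0196, 0.169]
ee_rot: [[-0.997, -0.075, -0.001], [-0.075, 0.997, -0.001], [0.001, -0.001, -1.0]]
ft_force: [0.3, 0.5, -1.5]
gripper_width: 0.15
```

Run:
```python
from h import *
cap('scene');cap('scene')
c=cap('wrist','w3.png');s=read_state();print(s['tool_pos'])
plan([.64,-.0205,.17],.07)
sc=cap('scene','s3.png')
tip=np.array(s['tool_pos'])-[0,0,.0685]
q=proj(c,[tip,[.6405,-.0205,.08]]);q2=proj(sc,[tip,[.6405,-.0205,.08]]);print(q,q2)
def cr(im,u,v,h):
    u=int(u);v=int(v);return cv2.resize(im[max(v-h,0):v+h,u-h:u+h],(400,400),interpolation=cv2.INTER_CUBIC)
a=cr(c['img'],*q[1],50);b=cr(sc['img'],*q2[1],40)
print('crop origins',q[1].astype(int)-50,q2[1].astype(int)-40)
cv2.imwrite('pics/c3.png',cv2.cvtColor(np.hstack([a,b]),cv2.COLOR_RGB2BGR))
```

```text
[ 0.63793816 -0.02001777  0.17017366]
plan [-0.001  0.001  0.004] [-2.  -0.6  0.2] force [ 0.2  0.3 -1.1] t 5.2833 w 0.15093875137367227
[[316.03456454 214.31239571]
 [315.26969576 209.39669626]] [[308.62877236 175.90677952]
 [309.5832143  183.44653666]]
crop origins [265 159] [269 143]
```

View pics/c3.png

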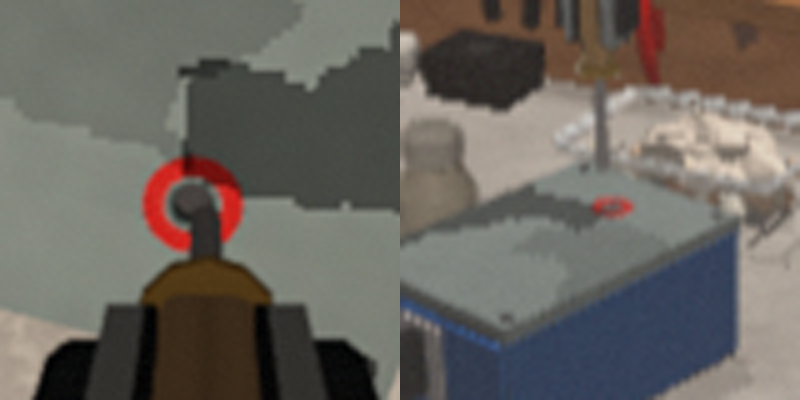

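In the wrist crop the ring centre is at about (193,205), which is full-image pixel (313,210), and the rod tip is near full (316,213). In the scene crop the ring is at full (311.4,184.6) and the tip at (309.6,176.4). I'll fit the ring with an ellipse.

```bash
cat >> h.py <<'E'
def ring(c,z=.08):
    hsv=cv2.cvtColor(c['img'],cv2.COLOR_RGB2HSV)
    m=cv2.inRange(hsv,(0,150,60),(8,255,255))|cv2.inRange(hsv,(172,150,60),(179,255,255))
    q=proj(c,[[.6405,-.0205,.08]])[0].astype(int);w=np.zeros_like(m);sl=np.s_[q[1]-25:q[1]+25,q[0]-25:q[0]+25];w[sl]=m[sl]
    p=cv2.findNonZero(w);e=cv2.fitEllipse(cv2.convexHull(p));return e,onz(c,*e[0],z)
E
python3 - <<'E'
from h import *
for n in('wrist','scene'):
    c=cap(n);e,p=ring(c);print(n,np.round(e[0],1),np.round(e[1],1),p.round(4))
    s=read_state()
print(s['tool_pos'])
plan([p[0],p[1],.153],None)
E
```

```text
wrist [312.4 209.3] [23.  24.7] [ 0.6408 -0.0227  0.08  ]Traceback (most recent call last):
  File "<stdin>", line 3, in <module>
  File "h.py", line 29, in ring
    p=cv2.findNonZero(w);e=cv2.fitEllipse(cv2.convexHull(p));return e,onz(c,*e[0],z)
                           ~~~~~~~~~~~~~~^^^^^^^^^^^^^^^^^^^
cv2.error: OpenCV(4.12.0) /io/opencv/modules/imgproc/src/shapedescr.cpp:361: error: (-201:Incorrect size of input array) There should be at least 5 points to fit the ellipse in function 'fitEllipseNoDirect'
```

>>> {"op": "drive_tool", "data": {
  "deltas": [
    [[0,0,0,-3,-2.4,0,0],[0,0,0,-3,-2.4,6,0],[0,0,0,-3,-2.4,12,0],[0,0,0,-3,-2.4,16,0],[0,0,0,-3,-2.4,16,0]]
  ]
}}

```text
time_s: 5.85
tool_pos: [0.6405, -0.021, 0.1519]
ee_rot: [[-0.997, -0.075, -0.002], [-0.075, 0.997, -0.0], [0.002, 0.0, -1.0]]
ft_force: [-0.4, -0.7, -1.7]
gripper_width: 0.151
```

Run:
```python
from h import *
cap('top')
c=cap('wrist');s=read_state();e,p=ring(c);print(np.round(e[0],1),np.round(e[1],1),p.round(4),np.round(s['tool_pos'],4),s['ft_force'])
tip=np.array(s['tool_pos'])-[0,0,.0685];sc=cap('scene')
q=proj(c,[tip,p]);q2=proj(sc,[tip,p]);print(q,q2)
cr=lambda im,u,v,h:cv2.resize(im[v-h:v+h,u-h:u+h],(400,400),interpolation=cv2.INTER_CUBIC)
a=q[1].astype(int);b=q2[1].astype(int);print('orig',a-25,b-20)
cv2.imwrite('pics/c4.png',cv2.cvtColor(np.hstack([cr(c['img'],*a,25),cr(sc['img'],*b,20)]),cv2.COLOR_RGB2BGR))
```

```text
[313.8 212.6] [25.1 26.5] [ 0.6408 -0.0226  0.08  ] [ 0.641 -0.021  0.153] [ 0.94169278 -0.35002716  0.66313513]
[[315.83716344 214.66668366]
 [313.75479126 212.60096741]] [[309.78493148 181.8116603 ]
 [310.3556432  183.5763743 ]]
orig [288 187] [290 163]
```

View pics/c4.png

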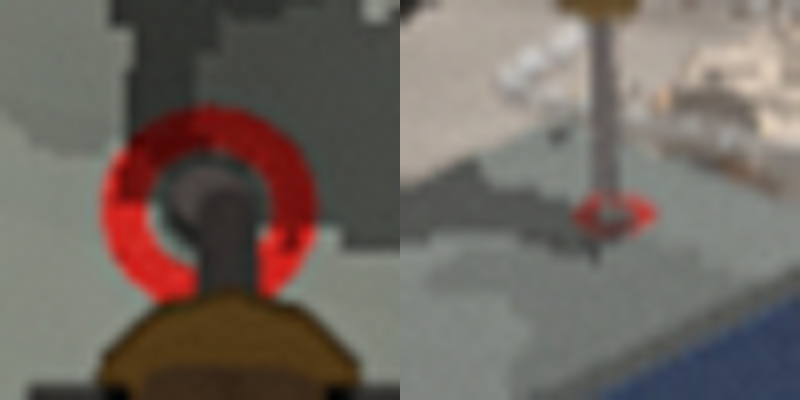

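The wrist crop (8x) shows the ring centre at (210,205) and the rod axis at about (228,221), so the tip is about 1.7 mm too far along +y. Along x it is aligned once I allow for its height above the lid. I'll correct that and enter gently.

>>> {"op": "drive_tool", "data": {
  "deltas": [
    [[0,0,0,0,-1.8,0,0],[0,0,0,0,-1.8,2,0],[0,0,0,0,-1.8,4,0],[0,0,0,0,-1.8,6,0],[0,0,0,0,-1.8,7,0]]
  ]
}}

```text
time_s: 6.42
tool_pos: [0.6411, -0.0227, 0.1459]
ee_rot: [[-0.997, -0.075, -0.0], [-0.075, 0.997, -0.0], [0.0, -0.0, -1.0]]
ft_force: [-0.4, -0.3, -0.7]
gripper_width: 0.153
```

>>> {"op": "drive_tool", "data": {
  "deltas": [
    [[0,0,0,0,0,0.5,0],[0,0,0,0,0,1,0],[0,0,0,0,0,1.5,0],[0,0,0,0,0,1.5,0],[0,0,0,0,0,1.5,0]]
  ]
}}

```text
time_s: 6.83
tool_pos: [0.6412, -0.0228, 0.1447]
ee_rot: [[-0.997, -0.075, 0.0], [-0.075, 0.997, -0.0], [-0.0, -0.0, -1.0]]
ft_force: [-0.6, 0.7, -0.6]
gripper_width: 0.153
```

>>> {"op": "drive_tool", "data": {
  "deltas": [
    [[0,0,0,0,0,2,0],[0,0,0,0,0,4,0],[0,0,0,0,0,6,0],[0,0,0,0,0,7,0],[0,0,0,0,0,7,0]]
  ]
}}

```text
time_s: 7.25
tool_pos: [0.6411, -0.0228, 0.1374]
ee_rot: [[-0.997, -0.075, -0.0], [-0.075, 0.997, -0.0], [0.001, -0.0, -1.0]]
ft_force: [0.3, 0.1, 0.4]
gripper_width: 0.15
```

>>> {"op": "drive_tool", "data": {
  "deltas": [
    [[0,0,0,0,0,1,0],[0,0,0,0,0,2,0],[0,0,0,0,0,3,0],[0,0,0,0,0,4,0],[0,0,0,0,0,4,0]]
  ]
}}

```text
time_s: 7.67
tool_pos: [0.6411, -0.0228, 0.1335]
ee_rot: [[-0.997, -0.075, -0.0], [-0.075, 0.997, -0.0], [0.0, -0.0, -1.0]]
ft_force: [-0.0, 0.1, -0.7]
gripper_width: 0.154
```

Tip is about 15 mm below the mouth with no contact yet.

>>> {"op": "drive_tool", "data": {
  "deltas": [
    [[0,0,0,0,0,1,0],[0,0,0,0,0,2,0],[0,0,0,0,0,3,0],[0,0,0,0,0,4,0],[0,0,0,0,0,4,0]]
  ]
}}

```text
time_s: 8.08
tool_pos: [0.6411, -0.0228, 0.1295]
ee_rot: [[-0.997, -0.075, -0.0], [-0.075, 0.997, -0.0], [0.0, -0.0, -1.0]]
ft_force: [0.1, 0.3, -1.3]
gripper_width: 0.151
```

>>> {"op": "drive_tool", "data": {
  "deltas": [
    [[0,0,0,0,0,1,0],[0,0,0,0,0,2,0],[0,0,0,0,0,3,0],[0,0,0,0,0,4,0],[0,0,0,0,0,4,0]]
  ]
}}

```text
time_s: 8.5
tool_pos: [0.6411, -0.0228, 0.1255]
ee_rot: [[-0.997, -0.075, -0.0], [-0.075, 0.997, -0.0], [0.0, -0.0, -1.0]]
ft_force: [-0.6, 0.1, -1.0]
gripper_width: 0.145
```

>>> {"op": "drive_tool", "data": {
  "deltas": [
    [[0,0,0,0,0,1,0],[0,0,0,0,0,2,0],[0,0,0,0,0,3,0],[0,0,0,0,0,4,0],[0,0,0,0,0,4,0]]
  ]
}}

```text
time_s: 8.92
tool_pos: [0.6415, -0.0228, 0.1219]
ee_rot: [[-0.997, -0.075, 0.001], [-0.075, 0.997, -0.0], [-0.001, -0.0, -1.0]]
ft_force: [0.6, 0.0, 4.9]
gripper_width: 0.154
```

Contact at about 5 N. I'll press in small steps from here.

>>> {"op": "drive_tool", "data": {
  "deltas": [
    [[0,0,0,0,0,0.5,0],[0,0,0,0,0,1,0],[0,0,0,0,0,1.5,0],[0,0,0,0,0,2,0],[0,0,0,0,0,2.5,0]]
  ]
}}

```text
time_s: 9.33
tool_pos: [0.6417, -0.0228, 0.1198]
ee_rot: [[-0.997, -0.075, 0.001], [-0.075, 0.997, -0.0], [-0.001, -0.0, -1.0]]
ft_force: [-0.6, -0.4, 7.0]
gripper_width: 0.15
```

Run:
```python
from h import *
sc=cap('scene');s=read_state();print(s['ft_force'],s['tool_pos'][2])
ref=cv2.imread('pics/scene0.png');d=cv2.absdiff(ref,cv2.cvtColor(sc['img'],cv2.COLOR_RGB2BGR)).max(2)
print('tab region change',d[195:235,252:285].mean())
```

```text
[-0.21498484  0.20927576  7.79416866] 0.11969137139367805
tab region change 13.30378787878788
```

>>> {"op": "drive_tool", "data": {
  "deltas": [
    [[0,0,0,0,0,0.4,0],[0,0,0,0,0,0.8,0],[0,0,0,0,0,1.2,0],[0,0,0,0,0,1.5,0],[0,0,0,0,0,1.5,0]]
  ]
}}

```text
time_s: 9.8
tool_pos: [0.6417, -0.0228, 0.1183]
ee_rot: [[-0.997, -0.075, 0.001], [-0.075, 0.997, -0.0], [-0.001, -0.0, -1.0]]
ft_force: [0.1, -0.5, 8.8]
gripper_width: 0.15
```

Run:
```python
from h import *
sc=cap('scene');t=cap('top');s=read_state();print(s['ft_force'],s['tool_pos'][2])
a=cv2.resize(sc['img'][180:260,230:310],(400,400));b=cv2.resize(t['img'][205:265,260:320],(400,400))
cv2.imwrite('pics/c5.png',cv2.cvtColor(np.hstack([a,b]),cv2.COLOR_RGB2BGR))
```

```text
[ 0.81960527 -0.04751326  8.36141037] 0.11831789272669548
```

View pics/c5.png

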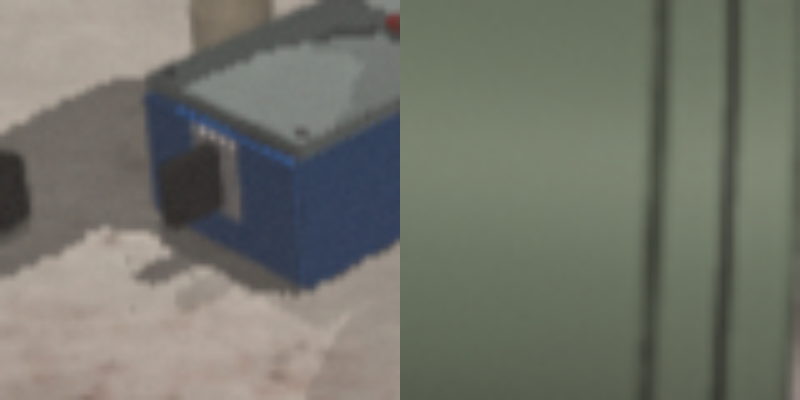

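The scene crop shows the tab at about full (268,217), so the tray is still shut. The top view is blocked by the arm. I'll press a little more.

>>> {"op": "drive_tool", "data": {
  "deltas": [
    [[0,0,0,0,0,0.4,0],[0,0,0,0,0,0.8,0],[0,0,0,0,0,1.2,0],[0,0,0,0,0,1.5,0],[0,0,0,0,0,1.5,0]]
  ]
}}

```text
time_s: 10.32
tool_pos: [0.6417, -0.0228, 0.1167]
ee_rot: [[-0.997, -0.075, 0.001], [-0.075, 0.997, -0.0], [-0.001, -0.0, -1.0]]
ft_force: [1.1, -0.9, 7.1]
gripper_width: 0.154
```

```bash
cat >> h.py <<'E'
def tab(sc):
    g=cv2.cvtColor(sc['img'],cv2.COLOR_RGB2GRAY);m=np.zeros_like(g);m[205:235,240:276]=(g[205:235,240:276]<60)*255
    n,l,st,ce=cv2.connectedComponentsWithStats(m);return [(st[i].tolist(),ce[i].round(1).tolist()) for i in range(1,n) if st[i,4]>20]
E
python3 - <<'E'
from h import *
sc=cap('scene');s=read_state();print(s['ft_force'],s['tool_pos'][2],tab(sc))
print('start',tab({'img':cv2.cvtColor(cv2.imread('pics/scene0.png'),cv2.COLOR_BGR2RGB)}))
E
```

```text
[ 0.25132712 -1.19703622  6.57190873] 0.1167258955312554 [([254, 205, 22, 30, 297], [263.0, 219.8]), ([265, 205, 11, 7, 40], [271.6, 207.0])]
start [([261, 205, 15, 24, 224], [267.4, 216.1])]
```

The tab's left edge went from 261 to 254 px, roughly 18 mm, and the force dropped. The latch has tripped, so I'll withdraw the pin.

>>> {"op": "drive_tool", "data": {
  "deltas": [
    [[0,0,0,0,0,-8,0],[0,0,0,0,0,-24,0],[0,0,0,0,0,-45,0],[0,0,0,0,0,-70,0],[0,0,0,0,0,-85,0]]
  ]
}}

```text
time_s: 10.78
tool_pos: [0.6415, -0.0228, 0.2039]
ee_rot: [[-0.997, -0.075, 0.002], [-0.075, 0.997, 0.0], [-0.002, -0.0, -1.0]]
ft_force: [-0.2, 0.1, -0.2]
gripper_width: 0.146
```

Run:
```python
from h import *
sc=cap('scene');sc=cap('scene');print(tab(sc),read_state()['ft_force'])
plan([.5512,-.2605,.2],.07)
```

```text
[([253, 205, 23, 30, 299], [262.8, 219.7]), ([264, 205, 12, 7, 46], [271.2, 206.9])] [ 0.16823231 -0.95228454 -0.48396844]
plan [-0.     0.004  0.005] [ 108.4 -230.2    3.7] force [ 0.2 -1.  -0.5] t 10.8833 w 0.14991282447217927
```

>>> {"op": "drive_tool", "data": {
  "deltas": [
    [[0,0,0,17,-36,0,0],[0,0,0,34,-72,0,0],[0,0,0,51,-108,0,0],[0,0,0,68,-144,0,0],[0,0,0,85,-180,0,0]]
  ]
}}

```text
time_s: 11.3
tool_pos: [0.5687, -0.2102, 0.2009]
ee_rot: [[-0.997, -0.075, -0.001], [-0.075, 0.997, 0.0], [0.001, 0.0, -1.0]]
ft_force: [0.6, 0.2, -0.0]
gripper_width: 0.156
```

>>> {"op": "drive_tool", "data": {
  "deltas": [
    [[0,0,0,12,-25,5,0],[0,0,0,23.4,-50.2,15,0],[0,0,0,23.4,-50.2,30,0],[0,0,0,23.4,-50.2,50,0],[0,0,0,23.4,-50.2,60,0]]
  ]
}}

```text
time_s: 11.72
tool_pos: [0.5494, -0.2604, 0.1391]
ee_rot: [[-0.997, -0.075, -0.002], [-0.075, 0.997, 0.001], [0.002, 0.001, -1.0]]
ft_force: [0.5, -0.3, -0.8]
gripper_width: 0.15
```

Run:
```python
from h import *
cap('top');c=cap('wrist');s=read_state();plan([.5512,-.2605,.0725],.07);print(s['tool_pos'])
sc=cap('scene')
q=proj(c,[[.5512,-.2602,.056]])[0].astype(int);b=proj(sc,[[.5512,-.2602,.056]])[0].astype(int);print(q-40,b-25)
cr=lambda im,u,v,h:cv2.resize(im[v-h:v+h,u-h:u+h],(400,400),interpolation=cv2.INTER_CUBIC)
cv2.imwrite('pics/c6.png',cv2.cvtColor(np.hstack([cr(c['img'],*q,40),cr(sc['img'],*b,25)]),cv2.COLOR_RGB2BGR))
```

```text
plan [ 0.001 -0.003  0.006] [-1.7 -0.8 67.1] force [0.9 0.  0.3] t 11.8167 w 0.1508713392760733
[ 0.5496537  -0.25992817  0.13963382]
[275 171] [358 207]
```

View pics/c6.png

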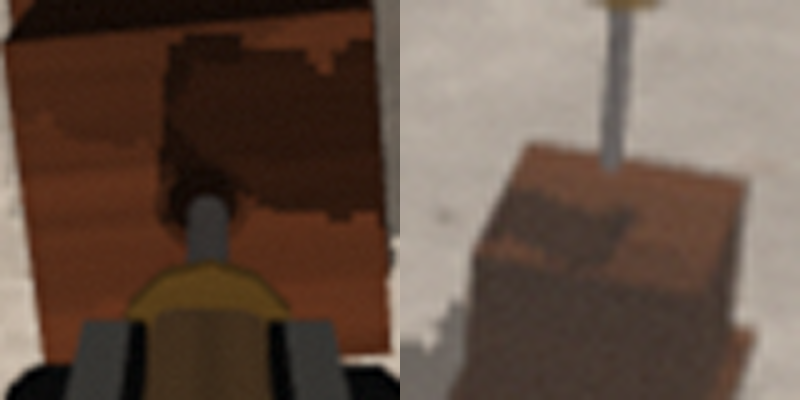

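The wrist crop shows the stand hole centred at about (203,200). The rod tip projects about 2 mm short of it in x and 0.8 mm too far in +y, which agrees with the plan numbers. I'll correct and lower the pin.

>>> {"op": "drive_tool", "data": {
  "deltas": [
    [[0,0,0,-2.2,-0.9,0,0],[0,0,0,-2.2,-0.9,8,0],[0,0,0,-2.2,-0.9,14,0],[0,0,0,-2.2,-0.9,18,0],[0,0,0,-2.2,-0.9,20,0]]
  ]
}}

```text
time_s: 12.28
tool_pos: [0.5524, -0.2611, 0.1205]
ee_rot: [[-0.997, -0.075, -0.001], [-0.075, 0.997, 0.0], [0.001, 0.0, -1.0]]
ft_force: [-0.6, 0.3, 0.6]
gripper_width: 0.156
```

>>> {"op": "drive_tool", "data": {
  "deltas": [
    [[0,0,0,0,0,8,0],[0,0,0,0,0,18,0],[0,0,0,0,0,30,0],[0,0,0,0,0,40,0],[0,0,0,0,0,43,0]]
  ]
}}

```text
time_s: 12.7
tool_pos: [0.5519, -0.2609, 0.076]
ee_rot: [[-0.997, -0.075, -0.002], [-0.075, 0.997, 0.001], [0.002, 0.001, -1.0]]
ft_force: [0.5, -0.2, -1.1]
gripper_width: 0.155
```

>>> {"op": "drive_tool", "data": {
  "deltas": [
    [[0,0,0,0,0,1,0],[0,0,0,0,0,2,0],[0,0,0,0,0,3,0],[0,0,0,0,0,3,0],[0,0,0,0,0,3,0]]
  ]
}}

```text
time_s: 13.12
tool_pos: [0.5528, -0.2613, 0.0755]
ee_rot: [[-0.997, -0.075, 0.0], [-0.075, 0.997, -0.0], [-0.0, -0.0, -1.0]]
ft_force: [0.4, -0.3, -0.2]
gripper_width: 0.155
```

>>> {"op": "drive_tool", "data": {
  "deltas": [
    [[0,0,0,0,0,1,0],[0,0,0,0,0,2,0],[0,0,0,0,0,2.5,0],[0,0,0,0,0,2.5,0],[0,0,0,0,0,2.5,0]]
  ]
}}

```text
time_s: 13.53
tool_pos: [0.5526, -0.2612, 0.0727]
ee_rot: [[-0.997, -0.075, -0.0], [-0.075, 0.997, -0.0], [0.0, -0.0, -1.0]]
ft_force: [-0.7, -0.0, -0.5]
gripper_width: 0.159
```

>>> {"op": "drive_tool", "data": {
  "deltas": [
    [[0,0,0,0,0,0,0.2],[0,0,0,0,0,0,0.3],[0,0,0,0,0,0,0.5],[0,0,0,0,0,0,0.6],[0,0,0,0,0,0,0.6]]
  ]
}}

```text
time_s: 13.95
tool_pos: [0.5527, -0.2612, 0.0728]
ee_rot: [[-0.997, -0.075, 0.0], [-0.075, 0.997, -0.0], [-0.0, -0.0, -1.0]]
ft_force: [-0.3, -0.6, -0.0]
gripper_width: 0.602
```

>>> {"op": "drive_tool", "data": {
  "deltas": [
    [[0,0,0,0,0,-10,0.6],[0,0,0,0,0,-40,0.6],[0,0,0,0,0,-75,0.6],[0,0,0,0,0,-110,0.6],[0,0,0,0,0,-145,0.6]]
  ]
}}

```text
time_s: 14.37
tool_pos: [0.5524, -0.261, 0.2203]
ee_rot: [[-0.997, -0.075, 0.0], [-0.075, 0.997, -0.0], [-0.0, -0.0, -1.0]]
ft_force: [0.5, -0.9, 0.0]
gripper_width: 0.597
```

Run:
```python
from h import *
sc=cap('scene');c=cap('wrist');s=read_state();print(np.round(s['tool_pos'],4))
def hd(c,z=.102):
    hsv=cv2.cvtColor(c['img'],cv2.COLOR_RGB2HSV);m=cv2.inRange(hsv,(8,60,150),(25,200,255))
    q=proj(c,[[.5512,-.2602,.102]])[0].astype(int);w=np.zeros_like(m);sl=np.s_[q[1]-15:q[1]+15,q[0]-15:q[0]+15];w[sl]=m[sl]
    n,l,st,ce=cv2.connectedComponentsWithStats(w);i=1+st[1:,4].argmax();return st[i].tolist(),ce[i],onz(c,*ce[i],z).round(4)
print(hd(c))
print('scene now',hd(sc)); 
ref=dict(sc);ref['img']=cv2.cvtColor(cv2.imread('pics/scene0.png'),cv2.COLOR_BGR2RGB);print('start',hd(ref))
# tab centre: safe at ring-45mm, yaw -.21
g=np.array([.6408,-.0226]);
for yaw in(-.19,-.21,-.235):
    ux=np.array([np.cos(yaw),np.sin(yaw)]);print(yaw,'tab out 20:',g-ux*(.045+.08+.0165+.02))
t=cap('top');b=cv2.resize(t['img'][160:260,245:345],(400,400),interpolation=cv2.INTER_CUBIC)
cv2.imwrite('pics/c7.png',cv2.cvtColor(b,cv2.COLOR_RGB2BGR))
```

```text
[ 0.5543 -0.2619  0.2238]
([308, 177, 16, 23, 176], array([314.95454545, 190.23863636]), array([ 0.5492, -0.2637,  0.102 ]))
scene now ([384, 213, 6, 4, 19], array([386.78947368, 214.36842105]), array([ 0.5507, -0.2644,  0.102 ]))
start ([382, 213, 8, 4, 22], array([385.68181818, 214.54545455]), array([ 0.5489, -0.2627,  0.102 ]))
-0.19 tab out 20: [0.48220632 0.00790071]
-0.21 tab out 20: [0.48284801 0.01106627]
-0.235 tab out 20: [0.48373893 0.01500414]
```

View pics/c7.png

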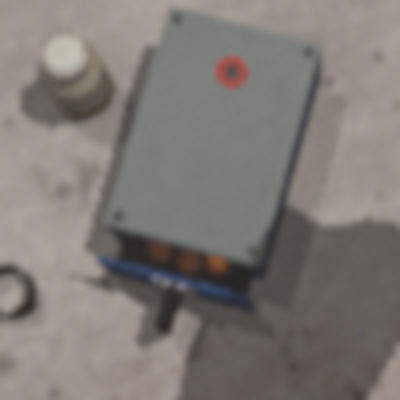

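The top crop shows the tray sprung open, with the tab between about (173,295) and (165,330), and the hole and ring clear. The pin's handle top in the scene picture is at the same row as at the start, so it's seated. Next I'll hover over the tab.

>>> {"op": "drive_tool", "data": {
  "deltas": [
    [[0,0,0.07,8,38,0,0.6],[0,0,0.14,16,76,0,0.6],[0,0,0.21,24,114,0,0.6],[0,0,0.28,32,152,0,0.6],[0,0,0.28,40,190,0,0.6]]
  ]
}}

```text
time_s: 14.93
tool_pos: [0.4973, -0.0732, 0.2175]
ee_rot: [[-0.978, 0.209, -0.001], [0.209, 0.978, 0.0], [0.001, -0.0, -1.0]]
ft_force: [0.7, 1.2, -0.3]
gripper_width: 0.602
```

Run:
```python
from h import *
plan([.4828,.0105,.16],-.205)
```

```text
plan [-0.    -0.001 -0.005] [31.6 78.9 57.6] force [ 0.7  1.2 -0.3] t 14.9333 w 0.602169285193173
```

>>> {"op": "drive_tool", "data": {
  "deltas": [
    [[0,0,0,15,36,10,0.6],[0,0,0,31,72,20,0.6],[0,0,0,31,78,40,0.6],[0,0,0,31,78,57,0.6],[0,0,0,31,78,57,0.6]]
  ]
}}

```text
time_s: 15.35
tool_pos: [0.4826, 0.0086, 0.1584]
ee_rot: [[-0.979, 0.202, -0.004], [0.202, 0.979, -0.0], [0.004, -0.001, -1.0]]
ft_force: [-0.2, -0.2, 0.1]
gripper_width: 0.598
```

Run:
```python
from h import *
cap('scene');cap('scene');c=cap('wrist','w8.png');s=read_state();print(np.round(s['tool_pos'],4))
print(proj(c,[[.4828,.0105,.064],s['tool_pos']]).round(1))
cv2.imwrite('pics/c8.png',cv2.resize(cv2.cvtColor(c['img'][120:320,200:440],cv2.COLOR_RGB2BGR),None,fx=3,fy=3,interpolation=cv2.INTER_CUBIC))
```

```text
[0.4841 0.0074 0.1613]
[[319.2 202.8]
 [316.  253.2]]
```

View pics/c8.png

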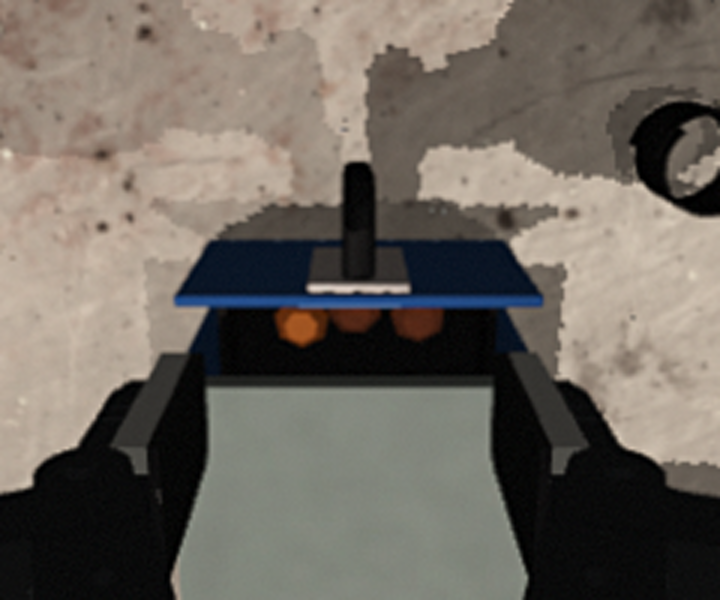

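The tab is at crop (359,165–278), with its base at full pixel (319.7,212.5), and the tray front is square to the tool.

Run:
```python
from h import *
c=cap('wrist');b=onz(c,319.5,212.3,.064);ux=np.array([np.cos(.205),-np.sin(.205),0]);p=b-ux*.0165
print('base',b,'centre',p,'tip bottom row',(onz(c,319.5,174.6,.030)-b)@ux)
plan([p[0],p[1],.031],-.205);cap('top')
```

```text
base [0.49202371 0.00882724 0.064     ] centre [0.47586921 0.0121861  0.064     ] tip bottom row -0.027910877411549743
plan [-0.     0.001 -0.001] [  9.3   3.  130.5] force [-0.  -0.5 -0.3] t 15.55 w 0.6009371615260652
```

>>> {"op": "drive_tool", "data": {
  "deltas": [
    [[0,0,0,7.5,3,20,0.6],[0,0,0,7.5,3,50,0.5],[0,0,0,7.5,3,80,0.5],[0,0,0,7.5,3,110,0.5],[0,0,0,7.5,3,128,0.5]]
  ]
}}

```text
time_s: 16.02
tool_pos: [0.477, 0.012, 0.031]
ee_rot: [[-0.979, 0.204, -0.001], [0.204, 0.979, -0.0], [0.001, -0.0, -1.0]]
ft_force: [0.8, 0.5, -0.2]
gripper_width: 0.505
```

>>> {"op": "drive_tool", "data": {
  "deltas": [
    [[0,0,0,0,0,0,0.4],[0,0,0,0,0,0,0.1],[0,0,0,0,0,0,0],[0,0,0,0,0,0,0],[0,0,0,0,0,0,0]]
  ]
}}

```text
time_s: 16.43
tool_pos: [0.4778, 0.0117, 0.0342]
ee_rot: [[-0.979, 0.204, 0.002], [0.204, 0.979, -0.001], [-0.002, -0.0, -1.0]]
ft_force: [-1.5, -5.6, 6.2]
gripper_width: 0.107
```

The tab is gripped. I'll pull along tool +x, which is the safe's −x.

>>> {"op": "drive_tool", "data": {
  "deltas": [
    [[0,0,0,5,0,0,0],[0,0,0,12,0,0,0],[0,0,0,20,0,0,0],[0,0,0,28,0,0,0],[0,0,0,35,0,0,0]]
  ]
}}

```text
time_s: 16.85
tool_pos: [0.4436, 0.0189, 0.0342]
ee_rot: [[-0.979, 0.205, 0.003], [0.205, 0.979, -0.001], [-0.003, -0.0, -1.0]]
ft_force: [1.9, -7.2, 6.6]
gripper_width: 0.104
```

>>> {"op": "drive_tool", "data": {
  "deltas": [
    [[0,0,0,2,0,0,0],[0,0,0,4,0,0,0],[0,0,0,6,0,0,0],[0,0,0,8,0,0,0],[0,0,0,8,0,0,0]]
  ]
}}

```text
time_s: 17.27
tool_pos: [0.4355, 0.0205, 0.0342]
ee_rot: [[-0.979, 0.204, 0.002], [0.204, 0.979, -0.001], [-0.002, -0.0, -1.0]]
ft_force: [-2.2, -5.2, 10.1]
gripper_width: 0.108
```

>>> {"op": "drive_tool", "data": {
  "deltas": [
    [[0,0,0,1,0,0,0],[0,0,0,2,0,0,0],[0,0,0,3,0,0,0],[0,0,0,3,0,0,0],[0,0,0,3,0,0,0]]
  ]
}}

```text
time_s: 17.68
tool_pos: [0.4344, 0.0208, 0.0342]
ee_rot: [[-0.979, 0.205, 0.005], [0.205, 0.979, -0.001], [-0.005, 0.0, -1.0]]
ft_force: [7.0, -9.8, 3.7]
gripper_width: 0.106
```

Movement stalled as the force rose, so this is the end stop. One small extra pull to confirm, then release.

>>> {"op": "drive_tool", "data": {
  "deltas": [
    [[0,0,0,1,0,0,0],[0,0,0,1.5,0,0,0],[0,0,0,1.5,0,0,0],[0,0,0,1.5,0,0,0],[0,0,0,1.5,0,0,0]]
  ]
}}

```text
time_s: 18.1
tool_pos: [0.4344, 0.0208, 0.0342]
ee_rot: [[-0.979, 0.206, 0.008], [0.206, 0.979, -0.001], [-0.008, 0.001, -1.0]]
ft_force: [14.0, -12.9, -1.3]
gripper_width: 0.1
```

>>> {"op": "drive_tool", "data": {
  "deltas": [
    [[0,0,0,0,0,0,0.2],[0,0,0,0,0,0,0.4],[0,0,0,0,0,0,0.5],[0,0,0,0,0,0,0.5],[0,0,0,0,0,0,0.5]]
  ]
}}

```text
time_s: 18.52
tool_pos: [0.4308, 0.0222, 0.033]
ee_rot: [[-0.979, 0.203, 0.0], [0.203, 0.979, 0.0], [-0.0, 0.0, -1.0]]
ft_force: [0.1, 0.0, -1.0]
gripper_width: 0.501
```

>>> {"op": "drive_tool", "data": {
  "deltas": [
    [[0,0,0,0,0,-15,0.5],[0,0,0,0,0,-45,0.5],[0,0,0,0,0,-85,0.5],[0,0,0,0,0,-125,0.5],[0,0,0,0,0,-165,0.5]]
  ]
}}

```text
time_s: 18.93
tool_pos: [0.4301, 0.0221, 0.1998]
ee_rot: [[-0.979, 0.203, -0.0], [0.203, 0.979, -0.0], [0.0, -0.0, -1.0]]
ft_force: [0.3, -0.3, 0.2]
gripper_width: 0.499
```

Run:
```python
from h import *
cap('top');sc=cap('scene');t=cap('top');c=cap('wrist');s=read_state();print(np.round(s['tool_pos'],4),s['ft_force'])
a=cv2.resize(sc['img'][140:300,200:460],(650,400),interpolation=cv2.INTER_CUBIC)
cv2.imwrite('pics/c9.png',cv2.cvtColor(a,cv2.COLOR_RGB2BGR))
# edge of tray front in the wrist view
cv2.imwrite('pics/w9.png',cv2.cvtColor(c['img'],cv2.COLOR_RGB2BGR))
```

```text
[0.431  0.0221 0.1984] [-0.6426577  -0.29961416 -1.24503775]
```

View pics/c9.png

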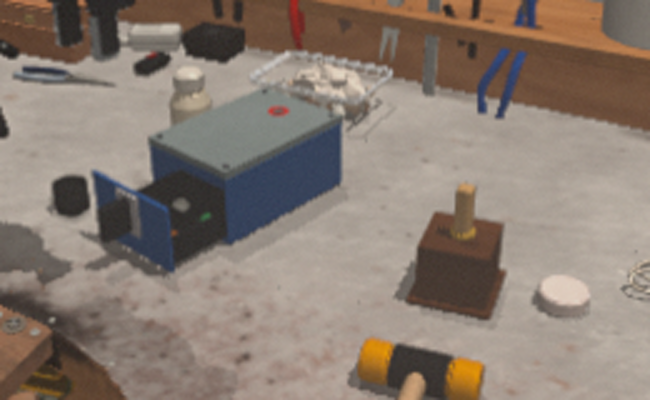

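The picture shows the tray fully out (crop 95–225, 170–268), the pin seated in its stand (465,210), and the bottle, cuff and borax in place. Handing in.

```bash
python3 -c "
from h import *
print(ticket.job_done())"
```

```text
the job is handed in; nothing more can be done
None
```

The job is done and handed in at about 19 s on the robot's clock, in the order asked.

- **Latch:** I pushed the release pin through the lid hole. Contact came roughly 25 mm below the mouth, and the highest force I read while pressing was about 9 N. The tab then moved about 7 px in the scene picture (around 18 mm), so the latch had tripped.
- **Pin:** It is back in its stand with the flange down. In the scene picture the handle top is at the same height as at the start. Its measured sideways position differs by about 2 mm, which the loose stand hole allows.
- **Tray:** I drew it about 44 mm further by its tab until it stopped moving while the pull force rose, which I took as the end stop. That pull reached about 19 N on the safe, close to the 20 N you set for the pin push. With the 20 mm it had sprung out, that makes about 65 mm. I did not measure the final opening separately.
- **Other objects:** In the last picture the bottle, cuff and borax tablet look to be where they were. I judged that by eye only. The gripper was open and clear, about 0.2 m up, with wrist forces near zero.

Two checks disagreed slightly. The top camera put the lid hole about 3 mm from where the wrist camera did. I went with the wrist camera, and the pin entered without touching. Two readings of the tab's position also differed by about 5 mm, so I gripped between them and it held.

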